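# Unlock and open the dry-block heater and set its block out to cool

### The job

Unlock the block heater's lid by pulling its lock toggle outward and flipping it over toward the front of the heater until it drops home, then press the round release button and let the clear lid spring fully open by itself. Lift the metal block out by its knob and set it down gently, upright, in the middle of the perforated cooling plate, leaving the lid open, the toggle unlocked and the other things on the bench where they are.

Things in the scene. Friction and masses are not known exactly. Their poses are not given: they have to be found in the camera images.
- heater: White dry-block heater fixed to the bench, 260 mm deep (its x) x 210 mm wide (y). Origin: centre of its underside; front faces its -x. Flat front panel, 70 mm high, over x = -130 to -30 mm, with lock toggle (x -90, y +60), dark display, release button (x -90, y -60). Behind, x = -30 to 125, a black body 180 mm wide, 90 mm high carries the clear lid over the well.
- well_floor (a point): Centre of the floor of the rectangular well (66 x 86 mm) under the lid, 55 mm above the bench at heater x = +50, y = 0; the well's rim is 35 mm above its floor. The block stands in it at the start.
- lock (a joint): Flip angle of the steel lock toggle, rad: 0 = locked, bat leaning 0.3 rad from upright toward the lid (heater +x); 0.6 = unlocked, at its stop, leaning 0.3 rad toward the front (-x). Axis along heater y at x = -90, z = 40 mm. Bat not pulled out: a gate stops it after about 0.05 rad. Slight friction, stays where left. While locked, it blocks the release button after 1 mm.
- lock_bat (a joint): How far the toggle's bat is pulled out along its length, m: 0 = home, 0.014 = out at its stop. A spring pulls it home (2.4 N at home, 6.6 N fully out). It must be out at least 8 mm to pass the gate, which bars joint lock from about 0.05 to 0.55; let go at the end of the flip, it drops home.
- lock_head (a point): Centre of the round flat-sided steel head on the end of the bat (8 mm thick), the place to pinch: a short cylinder 20 mm in diameter, 16 mm long along heater y. 70 mm from the flip axis when home, 84 mm pulled fully out; about 37 mm above the front panel. The point's z points outward along the bat. Pinched on its two flat ends it can turn between the fingers as it is flipped.
- release (a joint): Travel of the release button, m: 0 = up, 0.006 = fully down. Spring-loaded (1.5 N to start, 4.5 N fully down); the lid is let go from about 4 mm on, when unlocked.
- release_top (a point): Centre of the top face of the round grey release button, 30 mm in diameter, standing 14 mm above the front panel in a low black bezel (42 mm in diameter); pressed straight down.
- lid (a joint): Opening angle of the clear lid, rad: 0 = shut and latched, 1.75 = at its stop, just past upright. When let go, its spring opens it in about 1 s and keeps it at the stop. Not to be pushed by the robot before it is open.
- lid_front (a point): Middle of the lower front edge of the clear plastic lid (130 mm deep, 150 mm wide, 55 mm tall). Shut, it is at heater x = -15, y = 0, z = 90 mm. The hinge lies along heater y at x = +115, z = 90 mm; the front edge swings up and back, away from the button.
- block_center (a point): Aluminium block 60 (x) x 80 (y) x 40 mm, 0.32 to 0.48 kg, with a black upright lifting knob, 18 mm in diameter. The point is on its vertical middle axis, 39 mm above its underside (half its full 78 mm); the knob spans 13 to 39 mm above the point; pinch it 26 to 28 mm above. In the well it has 3 mm of play all round and is lined up with the heater.
- plate: Perforated aluminium cooling plate, fixed to the bench, 150 x 150 mm, 10 mm thick. Origin: centre of its underside, on the bench; its top is 10 mm above.
- bottle: Bystander: amber glass bottle with a white cap, 56 mm in diameter, 110 mm tall, beyond the plate. Origin: centre of its underside.
- marker: Bystander: marker pen, 130 mm long, 13 mm thick, lying in front of the heater. Origin: underside of its middle; x along the pen.
- pen_cup: Bystander: black pen cup, 76 mm in diameter, 145 mm tall with its pens. Origin: centre of its underside.
- tube_box: Bystander: white tube box, 80 x 120 x 50 mm. Origin: centre of its underside.
Mind the look-alikes: they are no part of the job. What is meant by the plate is not blue, and is the larger of those in its own colour.

How it is judged (in metres and radians):
On the way, in this order (a step that is already met when the one before it is completed fails the run):
1. the lock toggle is flipped over to unlocked (value of joint lock above 0.5 rad), for 0.1 s.
2. the lid has sprung open to its stop (value of joint lid above 1.65 rad), for 0.2 s.
At the end, for the whole second after the job is handed in: The toggle is unlocked (over 0.5 rad) with its bat home (out less than 3 mm), the lid stands open at its stop (over 1.65 rad), and the block stands still and upright (within 0.08 rad) on the cooling plate, its centre within 35 mm of the plate's middle (value of joint lock above 0.5 rad and value of joint lock_bat below 0.003 m and value of joint lid above 1.65 rad and horizontal distance between block_center and plate below 0.035 m and angle between block_center's own z axis and vertical below 0.08 rad and z of block_center in the frame of plate between 0.045 and 0.053 m and linear speed of block below 0.02 m/s); the robot touches nothing.
It fails at once if the lid is pushed or pried by the robot before it has sprung open (contact force between any of the fingers, the arm and lid above 3 N and value of joint lid below 1.5 rad).
It fails at once if the block is dropped or banged onto the plate (faster than 0.4 m/s within 12 mm of it) (horizontal distance between block_center and plate below 0.09 m and z of block_center in the frame of plate below 0.061 m and linear speed of block above 0.4 m/s).
It fails at once if a bystander (bottle, marker, pen cup or tube box) is moved more than 40 mm (distance of any of bottle, marker, pen_cup, tube_box from where it was at the start of the episode above 0.04 m).
It also fails if it takes over 64 s, if anything falls off the work surface, if the arm or the gripper's body presses on something with over 40 N, if the wrist force passes 120 N, or if a joint passes its speed limit or range.

### The arm

A 6-joint arm with a two-finger parallel gripper is mounted at the origin on the work surface. World frame = base frame: x ahead of the robot, y to its left, z up, the work surface at z = 0. Lengths are in m, angles in degrees, forces in N, time in s.
With the tool pointing down it reaches from about 0.35 to 0.875 m from the base axis. Payload 4.2 kg.
Tool frame: the origin (TCP) lies midway between the tips of the shut fingers; the grasp point (between the pads) lies 19 mm behind it; x points along the fingers, y is the direction in which the jaws open and shut, and the axes are right-handed (so a half turn about x gives the same grasp; the last joint's range is limited). The gripper opens to 87 mm and grips with 3 to 60 N. Pads are 19 mm wide; open, the fingers measure 117 mm over their backs; the gripper's body (75 mm by 190 mm) begins 51 mm behind the grasp point.
Start: joints at [91.421, 22.042, 0.453, 0, -68.411, -14.817], TCP at [0.145, 0.608, 0.223] pointing down, gripper open.
Joint ranges: [-179.83, 179.83], [-69.29, 118.12], [-61.27, 80.66], [-181.25, 117.63], [-171.15, -9.14], [-177.46, 177.46]. Speed limits (degrees/s): [159.86, 159.86, 180, 180, 180, 180].

### API

Orientations are given as a 3x3 rotation matrix whose columns are the frame's x, y, z axes.
In Python, from station import r gives the robot as it stands.
- The arm moves only by the tool play_rows, never from a script. Its argument "plan" is a list that holds one entry, the list of rows, each a list of 6 numbers: the shift along the tool's x, y, z in cm, then the turn, a rotation vector about the tool's x, y, z in units of 10 degrees (1.0 is 10 degrees). A call has 1 to 5 rows; each row is the pose to reach, as a shift and turn from the pose commanded when the call began, along the tool's axes at that moment; what a row does not reach only later rows make up. A row lasts 1/8 s, in which the tool goes at most 62.5 mm and 10.7 degrees, less where a joint would pass 70% of its speed; a pose out of reach is approached as far as the arm can. A call with a gripper value outside its range is refused whole. "hand" is the opening, from 0 (shut) to 1 (fully open), set as the call begins (left out, the last holds). The fingers move at their own pace and stop on an object; the grip force is fixed at half the most. Time passes only in rows, so rows that repeat a pose let the fingers close. It gives the time, the measured TCP pose, the force and the opening at its end, in the units of the state.
- r.sense(): the state, without advancing time (a new reading comes with each control period).
- r.capture(name): name is "side" or "top" or "wrist"; returns (picture, depth): 420x560x3 uint8, blue, green, red; 420x560 float32, m along the optical axis (not along the pixel's ray), 0 where there is no reading.
- r.get_calibration(name): a dict with "vfov" (degrees; the focal length in pixels is half the picture's height over the tangent of half this angle, whatever the lens; pixels are square), "cx", "cy" (the principal point, pixels), "rvec" (rotation vector, rad) and "tvec" (3), from world to camera coordinates, as OpenCV has them. Camera axes: x right, y down, z forward; pixel columns grow to the right and rows downward; lengths in m; the calibration is good to about 2 mm. A picture is of the moment at which its call begins: read the wrist's pose just before it. get_calibration takes no time and is no camera call; for the wrist camera it gives the pose at the moment of the call.
- r.finish_job(): hands the job in, once; it reports no verdict.
The state is a dict: "time_s": time; "joints": joint angles; "joint_velocities": joint speeds; "effort": joint torques, N m; "tcp_pos": TCP position; "ee_rot": TCP orientation; "wrist_force": force on the tool from outside, world axes, zero at the start; "moment": the same for the moment, N m; "gripper_width": opening from 0.0 (shut) to 1.0 (fully open).
Only numpy, scipy, OpenCV 4.12 (cv2) and the standard library are available. Lean on these libraries where they do the work, as an engineer would, in place of code of your own. Each camera call takes 0.05 s, during which the arm holds its last target.

## Working session

There is one attempt and no reset: what is moved stays moved. The work goes in short steps, Python scripts to look and compute and a tool call to move; the robot and the scene stay as the last step left them, time stands still between calls to the robot, and variables do not carry over. Pictures are saved under pics/ and viewed, and the job is handed in when it is done.

Besides the shell and the picture viewer there is one more tool, called by a JSON object that holds its "api" and its "payload". play_rows: Moves the arm, as the interface text tells. Its arguments: {"type":"object","properties":{"plan":{"type":"array","items":{"type":"array","items":{"type":"array","items":{"type":"number"}}}},"hand":{"type":"number"}},"required":["plan"]}

```bash
ls; mkdir -p pics; cat > h.py <<'E'
import numpy as np, cv2
from station import r
def cal(n):
    c=r.get_calibration(n); f=210/np.tan(np.radians(c['vfov']/2)); R=cv2.Rodrigues(np.array(c['rvec'],float))[0]
    return f,c['cx'],c['cy'],R,np.array(c['tvec'],float).ravel()
def px2w(C,u,v,d):
    f,cx,cy,R,t=C; p=np.array([(u-cx)/f*d,(v-cy)/f*d,d]); return R.T@(p-t)
def px2z(C,u,v,z):
    f,cx,cy,R,t=C; o=-R.T@t; k=R.T@np.array([(u-cx)/f,(v-cy)/f,1]); return o+k*(z-o[2])/k[2]
def w2px(C,p):
    f,cx,cy,R,t=C; q=R@np.array(p)+t; return f*q[0]/q[2]+cx,f*q[1]/q[2]+cy
E
python3 - <<'E'
from h import *
for n in ['side','top','wrist']:
    C=cal(n); p,d=r.capture(n); cv2.imwrite(f'pics/{n}0.png',p); np.savez(f'{n}0.npz',p=p,d=d,f=C[0],cx=C[1],cy=C[2],R=C[3],t=C[4])
    print(n,C[0],r.get_calibration(n))
print(r.sense())
E
```

```text
pics
side 454.506416847281 {'vfov': 49.5976214193809, 'cx': 275.7571476243699, 'cy': 208.67075445368533, 'rvec': array([ 0.59073126, -2.66129495,  1.12808613]), 'tvec': array([0.42991184, 0.20595504, 1.00121596])}
top 499.62406174126096 {'vfov': 45.595591635223656, 'cx': 285.27245502460266, 'cy': 207.8469296539638, 'rvec': array([ 2.16567415, -2.11955051,  0.16750864]), 'tvec': array([-0.02492248,  0.47547762,  1.14051916])}
wrist 329.1490735053446 {'vfov': 65.07646647899173, 'cx': 277.0125442073655, 'cy': 210.24526896086127, 'rvec': array([-1.8180166 ,  2.30283845,  0.34767728]), 'tvec': array([ 0.62459068, -0.03593068,  0.39199442])}
{'time_s': 0.15, 'joints': array([ 9.14210495e+01,  2.20785189e+01,  3.99517315e-01, -1.95323818e-02,
       -6.84114637e+01, -1.48183137e+01]), 'joint_velocities': array([ 0.06108357, -0.14731525,  0.26032578,  0.14662285, -0.05865421,
       -0.02968919]), 'effort': array([ 5.35880008e-04, -3.91050768e+01,  1.87586224e+01,  4.22245860e+00,
        1.23223022e-02, -1.39217777e-04]), 'tcp_pos': array([0.14467997, 0.60756894, 0.2217479 ]), 'ee_rot': array([[-2.77736712e-04, -2.31823491e-01, -9.72757828e-01],
       [-1.58627199e-03, -9.72756539e-01,  2.31823637e-01],
       [-9.99998703e-01,  1.60744443e-03, -9.75649085e-05]]), 'wrist_force': array([-0.55398144, -0.19312056, -0.02379457]), 'moment': array([ 0.01765275, -0.00330572, -0.00388198]), 'gripper_width': 0.9991604242571095}
```

View pics/top0.png

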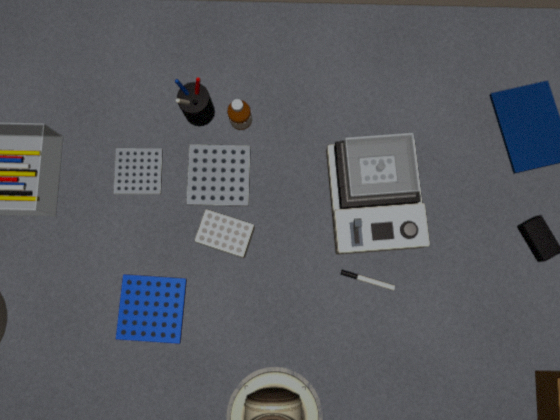

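View pics/side0.png

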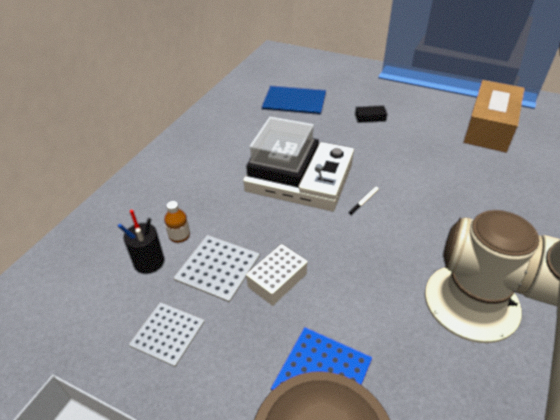

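View pics/wrist0.png

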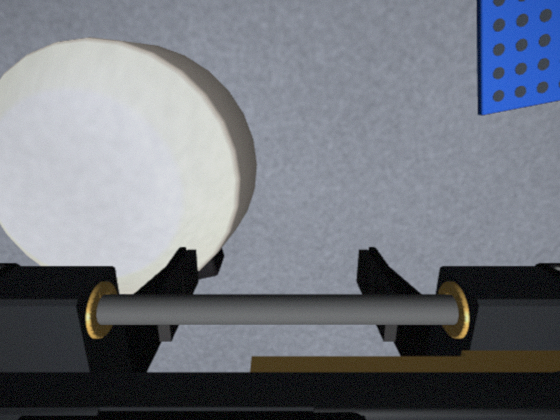

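The plate could be confused with four things in the top view: the large grey plate (218,175), the small grey plate (138,171), the blue plate (151,309) and the white tube box with holes (224,232). I choose the large grey one at (218,175). The heater is at (380,195), with the toggle at (357,232) and the button at (409,230). Next I'll take close crops.

```bash
python3 - <<'E'
import cv2
p=cv2.imread('pics/top0.png'); 
cv2.imwrite('pics/c1.png',cv2.resize(p[125:265,315:455],None,fx=5.5,fy=4.2*5.5/5.5*1.0,interpolation=3)[:600]) if 0 else cv2.imwrite('pics/c1.png',cv2.resize(p[120:260,315:455],(588,588),interpolation=3))
cv2.imwrite('pics/c2.png',cv2.resize(p[135:265,105:265],(800,650),interpolation=3)[:600])
s=cv2.imread('pics/side0.png'); cv2.imwrite('pics/c3.png',cv2.resize(s[110:220,235:375],(763,600),interpolation=3))
E
```

```text
(no output)
```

View pics/c1.png

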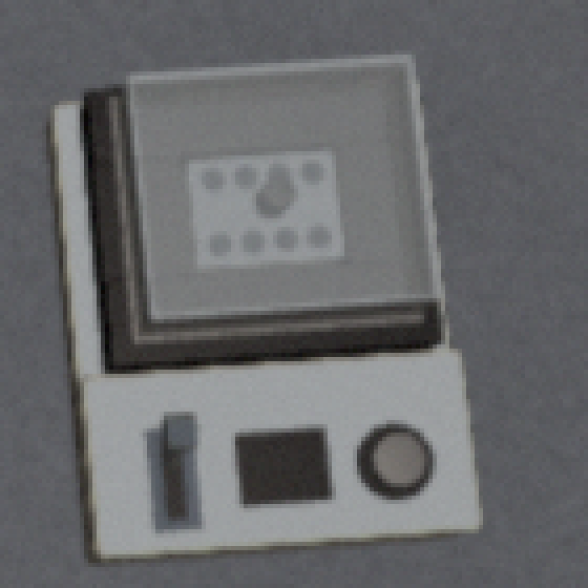

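View pics/c2.png

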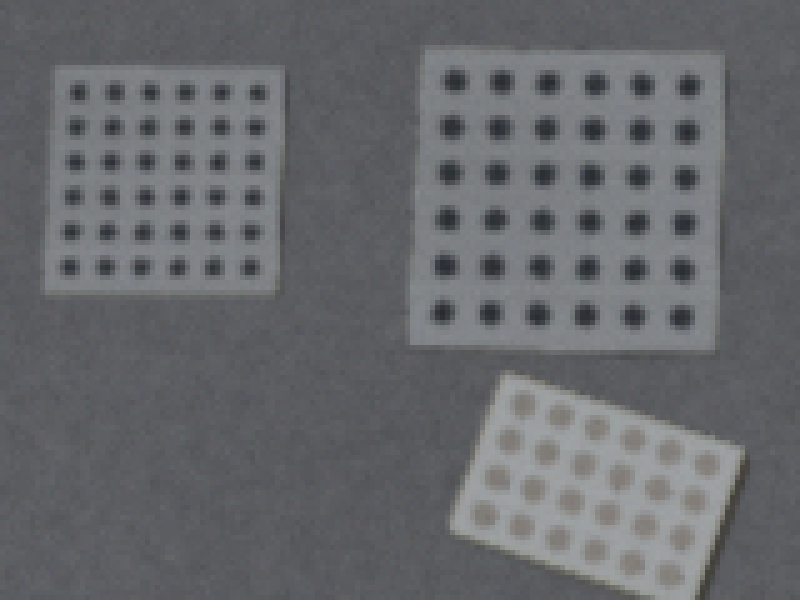

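View pics/c3.png

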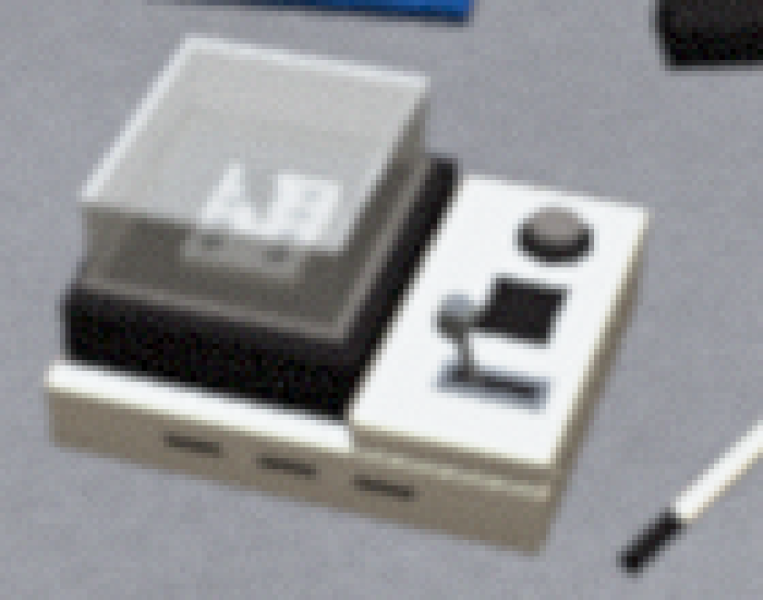

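```bash
cat > fit.py <<'E'
from h import *
from scipy.optimize import least_squares
def load(n):
    z=np.load(n+'0.npz'); return (float(z['f']),float(z['cx']),float(z['cy']),z['R'],z['t']),z['d']
C,d=load('top'); S,ds=load('side')
c1=lambda u,v:(315+u/4.2-.4,120+v/4.2-.4); c3=lambda u,v:(235+u/5.45-.4,110+v/5.45-.4)
obs=[]
for m,p in [((-130,105,70),(95,556)),((-130,-105,70),(480,528)),((-30,105,70),(85,377)),((-30,-105,70),(462,350)),((-90,-60,84),(403,457))]: obs.append((C,np.array(m)/1e3,c1(*p)))
ns=len(obs)
for m,p in [((-30,-105,70),(463,177)),((-130,-105,70),(648,208)),((-130,105,70),(553,470)),((-90,-60,84),(557,232))]: obs.append((S,np.array(m)/1e3,c3(*p)))
def T(x,m):
    c,s=np.cos(x[2]),np.sin(x[2]); return np.array([x[0]+c*m[0]-s*m[1],x[1]+s*m[0]+c*m[1],m[2]])
for o in (obs[:ns],obs[ns:],obs):
    f=lambda x:np.concatenate([np.array(w2px(K,T(x,m)))-p for K,m,p in o])
    s=least_squares(f,[.5,-.2,0]); print(s.x,np.degrees(s.x[2]),np.round(s.fun.reshape(-1,2),1).tolist())
x=s.x
hd=(-90+70*np.sin(.3),60,40+70*np.cos(.3)); print('head',T(x,np.array(hd)/1e3),[np.array(w2px(K,T(x,np.array(hd)/1e3))) for K in(C,S)], 'obs',c1(180,431),c3(457,316))
for nm,m in [('btn',(-90,-60,84)),('blk',(50,0,94)),('axis',(-90,60,40))]: print(nm,T(x,np.array(m)/1e3))
P=[px2z(C,105+u/5-.4,135+v/5-.4,.010) for u,v in[(423,47),(725,50),(715,352),(409,345)]]
print(np.round(P,4),np.mean(P,0)); 
for u,v in((218,175),(400,200),(345,250),(411,229),(380,120)): print(u,v,d[v,u],px2w(C,u,v,d[v,u]) )
E
python3 fit.py
```

```text
[ 0.51085874 -0.22759927  0.0912132 ] 5.226131119536252 [[0.3, 0.3], [1.0, 0.5], [-1.0, -0.8], [0.4, -0.6], [-0.7, 0.5]]
[ 0.50873214 -0.22252871  0.11291772] 6.4697086293552815 [[0.1, 0.4], [0.0, 0.9], [0.1, -0.2], [-0.3, -1.0]]
[ 0.51044265 -0.2266047   0.0971476 ] 5.566147533929538 [[0.3, 0.7], [0.9, 0.4], [-1.4, -0.3], [-0.0, -0.7], [-1.0, 0.5], [0.6, -0.3], [0.3, 0.5], [-0.8, -1.0], [-0.2, -1.6]]
head [ 0.4356362  -0.17361067  0.10687355] [array([357.07812712, 222.57534052]), array([317.9233786 , 168.25687057])] obs (357.45714285714286, 222.21904761904761) (318.4532110091743, 167.58165137614677)
btn [ 0.42668671 -0.29505133  0.084     ]
blk [ 0.5602069  -0.22175496  0.094     ]
axis [ 0.41504732 -0.17561715  0.04      ]
[[0.6335 0.2246 0.01  ]
 [0.6353 0.0763 0.01  ]
 [0.485  0.0763 0.01  ]
 [0.4852 0.2238 0.01  ]] [0.55975424 0.1502431  0.01      ]
218 175 1.2116097 [0.55641818 0.15010729 0.01402204]
400 200 1.1239724 [ 0.49068955 -0.27228864  0.09291409]
345 250 1.127759 [ 0.37720567 -0.15147922  0.07141389]
411 229 1.1223212 [ 0.4265646  -0.29801919  0.08468615]
380 120 1.2529063 [ 0.71018089 -0.2474859  -0.00361479]
```

```bash
cat >> h.py <<'E'
from scipy.spatial.transform import Rotation as Ro
def go(p,R,base=None):
    """row from current measured pose (or base=(p,R)) to target"""
    s=r.sense(); p0,R0=(s['tcp_pos'],s['ee_rot']) if base is None else base
    return np.round(np.r_[R0.T@(np.array(p)-p0)*100,Ro.from_matrix(R0.T@R).as_rotvec(degrees=True)/10],3)
yw=np.radians(5.4)
hx=np.array([np.cos(yw),np.sin(yw),0]);hy=np.array([-np.sin(yw),np.cos(yw),0])
down=np.array([0,0,-1.])
def Rt(y): return np.c_[down,y,np.cross(down,y)]
RA=Rt(-hy); RB=Rt(hy)
H0=np.array([.5107,-.227,0])
def H(x,y,z): return H0+(hx*x+hy*y)/1e3+[0,0,z/1e3]
E
python3 - <<'E'
from h import *
s=r.sense(); C=cal('wrist'); o=-C[3].T@C[4]; print('cam in tool',s['ee_rot'].T@(o-s['tcp_pos']),'axis',s['ee_rot'].T@C[3][2])
print(H(-69.3,60,106.9),H(-90,-60,84),H(50,0,94))
print('A',go([.42,.25,.25],RA)); print('B',go([.42,.25,.25],RB))
E
```

```text
cam in tool [-0.16240209 -0.00030979 -0.08198986] axis [ 9.55068967e-01 -2.05050467e-04  2.96383578e-01]
[ 0.43606106 -0.17378799  0.1069    ] [ 0.42674592 -0.29520347  0.084     ] [ 0.5604781  -0.22229458  0.094     ]
A [-2.7760e+00  2.8405e+01 -3.5072e+01 -1.8800e+00  1.0000e-03 -9.0000e-03]
B [-2.7760e+00  2.8405e+01 -3.5072e+01  1.6120e+01 -1.3000e-02 -1.0000e-03]
```

{"api": "play_rows", "payload": {"plan": [[[-2.8, 28.4, -35.1, 16.1, 0, 0], [-2.8, 28.4, -35.1, 16.1, 0, 0], [-2.8, 28.4, -35.1, 16.1, 0, 0], [-2.8, 28.4, -35.1, 16.1, 0, 0], [-2.8, 28.4, -35.1, 16.1, 0, 0]]], "hand": 0.45}}

```text
time_s: 0.78
tcp_pos: [0.336, 0.3591, 0.242]
ee_rot: [[0.0, -0.923, -0.384], [0.0, -0.384, 0.923], [-1.0, -0.0, 0.0]]
wrist_force: [1.5, 0.9, -1.0]
gripper_width: 0.518
```

```bash
python3 - <<'E'
from h import *
s=r.sense();print(s['time_s'],s['tcp_pos'],s['joints'],s['ee_rot']); print(go([.42,.0,.25],RB))
E
```

```text
0.775 [0.3359713  0.35909782 0.24199872] [ 6.58697842e+01  8.10485360e+00 -1.58714679e+01  2.10126427e-03
 -6.60200862e+01 -4.33060641e+01] [[ 5.62127266e-05 -9.23447649e-01 -3.83724428e-01]
 [ 4.35217646e-05 -3.83724426e-01  9.23447650e-01]
 [-9.99999997e-01 -6.86098745e-05  1.86198749e-05]]
[ -0.801   6.02  -36.385  10.716   0.      0.   ]
```

{"api": "play_rows", "payload": {"plan": [[[-0.8, 6, -36.4, 10.7, 0, 0], [-0.8, 6, -36.4, 10.7, 0, 0], [-0.8, 6, -36.4, 10.7, 0, 0], [-0.8, 6, -36.4, 10.7, 0, 0], [-0.8, 6, -36.4, 10.7, 0, 0]]]}}

```text
time_s: 1.4
tcp_pos: [0.4082, 0.0553, 0.2489]
ee_rot: [[0.001, -0.856, 0.517], [0.0, 0.517, 0.856], [-1.0, -0.0, 0.001]]
wrist_force: [1.4, -0.0, 0.0]
gripper_width: 0.448
```

```bash
python3 - <<'E'
from h import *
s=r.sense();print(s['time_s'],s['tcp_pos'],s['joints'],s['ee_rot']); print(go([.39,-.17,.24],RB))
E
```

```text
1.4 [0.40820183 0.05527988 0.24890065] [ 3.05387537e+01 -6.66902722e-01 -2.44499739e+01  8.50793217e-04
 -6.61681092e+01 -6.16752188e+01] [[ 7.40771801e-04 -8.55941116e-01  5.17072777e-01]
 [ 4.21252455e-04  5.17073140e-01  8.55941114e-01]
 [-9.99999637e-01 -4.16238864e-04  7.43600498e-04]]
[ 8.7900e-01 -1.0090e+01 -2.0224e+01  5.3460e+00  5.0000e-03  0.0000e+00]
```

{"api": "play_rows", "payload": {"plan": [[[0.9, -10.1, -20.2, 5.35, 0, 0], [0.9, -10.1, -20.2, 5.35, 0, 0], [0.9, -10.1, -20.2, 5.35, 0, 0], [0.9, -10.1, -20.2, 5.35, 0, 0], [0.9, -10.1, -20.2, 5.35, 0, 0]]]}}

```text
time_s: 2.02
tcp_pos: [0.3906, -0.1702, 0.2391]
ee_rot: [[-0.001, -0.088, 0.996], [0.0, 0.996, 0.088], [-1.0, 0.0, -0.001]]
wrist_force: [0.2, 0.5, 0.4]
gripper_width: 0.447
```

{"api": "play_rows", "payload": {"plan": [[[0, 0, 0, 0, 0, 0], [0, 0, 0, 0, 0, 0]]]}}

```text
time_s: 2.28
tcp_pos: [0.3915, -0.1677, 0.2396]
ee_rot: [[-0.0, -0.102, 0.995], [0.0, 0.995, 0.102], [-1.0, 0.0, -0.0]]
wrist_force: [0.7, -0.3, 0.9]
gripper_width: 0.45
```

```bash
python3 - <<'E'
from h import *
s=r.sense();print(s['time_s'],s['tcp_pos'],s['joints'],s['ee_rot']);
C=cal('wrist'); p,d=r.capture('wrist'); cv2.imwrite('pics/w1.png',p); np.savez('wrist0.npz',p=p,d=d,f=C[0],cx=C[1],cy=C[2],R=C[3],t=C[4])
for m in [(-69.3,60,106.9),(-90,-60,84),(50,0,94),(-130,105,70),(-130,-105,70),(-30,105,70)]: print(m,w2px(C,H(*m)))
E
```

```text
2.275 [ 0.39148462 -0.1677086   0.2396265 ] [-1.15576771e+00  1.31871948e+00 -2.38297548e+01 -4.54223922e-03
 -6.48561730e+01 -8.29812412e+01] [[-7.96461705e-05 -1.02116495e-01  9.94772444e-01]
 [ 7.33864998e-05  9.94772444e-01  1.02116501e-01]
 [-9.99999994e-01  8.11360560e-05 -7.17358435e-05]]
(-69.3, 60, 106.9) (np.float64(265.7915690287), np.float64(243.3012318139833))
(-90, -60, 84) (np.float64(148.36423404008642), np.float64(214.74837356273875))
(50, 0, 94) (np.float64(212.51210439518945), np.float64(337.4807338752329))
(-130, 105, 70) (np.float64(310.8659067267515), np.float64(174.49817399518253))
(-130, -105, 70) (np.float64(105.10215283541521), np.float64(172.88790130118576))
(-30, 105, 70) (np.float64(307.4060108454342), np.float64(263.2719676263479))
```

View pics/w1.png

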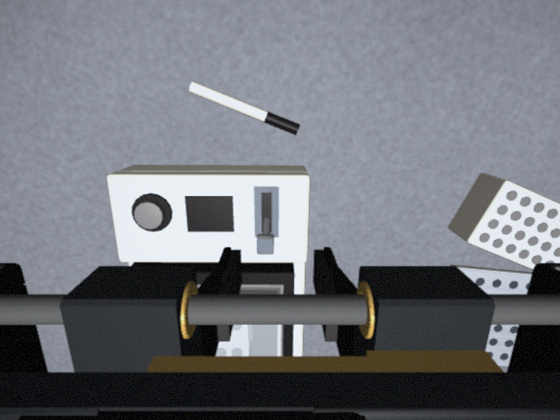

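```bash
python3 - <<'E'
import cv2
p=cv2.imread('pics/w1.png'); cv2.imwrite('pics/w1c.png',cv2.resize(p[160:280,95:325],(800,417),interpolation=3))
E
```

```text
(no output)
```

View pics/w1c.png

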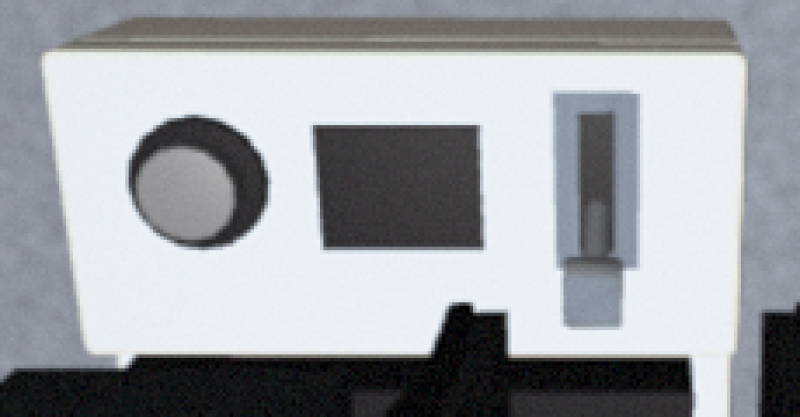

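```bash
cat > fit2.py <<'E'
from fit import *
W,dw=load('wrist')
cw=lambda u,v:(95+u/3.478-.35,160+v/3.478-.35)
ow=[]
for m,p in [((-130,-105,70),(42,52)),((-130,105,70),(748,52)),((-30,105,70),(736,356)),((-30,-105,70),(86,353)),((-90,-60,84),(186,195)),((-69.3,60,106.9),(593,292))]: ow.append((W,np.array(m)/1e3,cw(*p)))
for o in (ow,ow+obs):
    f=lambda x:np.concatenate([np.array(w2px(K,T(x,m)))-p for K,m,p in o])
    s=least_squares(f,[.5,-.2,0]); print(s.x,np.degrees(s.x[2]),np.round(s.fun.reshape(-1,2),1).tolist())
    for m in ((-69.3,60,106.9),(-90,-60,84),(50,0,94)): print(T(s.x,np.array(m)/1e3))
E
python3 fit2.py | tail -8
```

```text
[ 0.51101913 -0.22671778  0.09903556] 5.674319543292039 [[-1.9, -0.9], [0.8, -0.3], [1.2, 1.1], [-0.8, 1.5], [0.1, -0.4], [0.6, -0.3]]
[ 0.43612628 -0.17386373  0.1069    ]
[ 0.42739256 -0.29532241  0.084     ]
[ 0.56077413 -0.22177409  0.094     ]
[ 0.51088759 -0.22672551  0.09836325] 5.635798822637047 [[-1.8, -1.1], [0.9, -0.3], [1.3, 1.1], [-0.8, 1.3], [0.2, -0.5], [0.6, -0.3], [0.4, 0.6], [1.0, 0.1], [-1.3, -0.5], [0.0, -1.0], [-0.9, 0.3], [0.4, -0.3], [0.2, 0.4], [-0.9, -1.1], [-0.3, -1.7]]
[ 0.43603029 -0.17382112  0.1069    ]
[ 0.42721491 -0.2952739   0.084     ]
[ 0.56064591 -0.22181527  0.094     ]
```

```bash
sed -i 's/^yw=.*/yw=np.radians(5.6)/; s/^H0=.*/H0=np.array([.5109,-.2267,0])/' h.py; python3 - <<'E'
from h import *
print(go(H(-69.3,60,150),RB),go(H(-69.3,60,88),RB))
E
```

```text
[ 8.968 -1.069  4.365  0.025  0.    -0.   ] [15.168 -1.069  4.364  0.025  0.    -0.   ]
```

{"api": "play_rows", "payload": {"plan": [[[0, -1.05, 4.35, 0, 0, 0], [5, -1.05, 4.35, 0, 0, 0], [10, -1.05, 4.35, 0, 0, 0], [13, -1.05, 4.35, 0, 0, 0], [15, -1.05, 4.35, 0, 0, 0]]]}}

```text
time_s: 2.95
tcp_pos: [0.4353, -0.1734, 0.0881]
ee_rot: [[-0.002, -0.102, 0.995], [0.0, 0.995, 0.102], [-1.0, 0.0, -0.002]]
wrist_force: [-0.2, 0.9, 0.7]
gripper_width: 0.452
```

{"api": "play_rows", "payload": {"plan": [[[0, 0, 0, 0, 0, 0], [0, 0, 0, 0, 0, 0]]]}}

```text
time_s: 3.2
tcp_pos: [0.4367, -0.1739, 0.0905]
ee_rot: [[0.002, -0.101, 0.995], [-0.0, 0.995, 0.101], [-1.0, -0.001, 0.002]]
wrist_force: [0.2, 0.3, 0.4]
gripper_width: 0.448
```

```bash
python3 - <<'E'
from h import *
s=r.sense();print(s['time_s'],s['tcp_pos'],s['wrist_force'],go(H(-69.3,60,88),RB))
for n in('wrist','side'):
    p,d=r.capture(n); cv2.imwrite(f'pics/{n}2.png',p); 
    if n=='side': cv2.imwrite('pics/side2c.png',cv2.resize(p[110:220,235:375],(763,600),interpolation=3))
    else: cv2.imwrite('pics/wrist2c.png',cv2.resize(p[200:360,170:380],(788,600),interpolation=3))
E
```

```text
3.2 [ 0.43673987 -0.17393871  0.09054849] [0.15541632 0.32611334 0.37299124] [ 0.255  0.026 -0.065  0.017  0.009  0.003]
```

View pics/wrist2c.png

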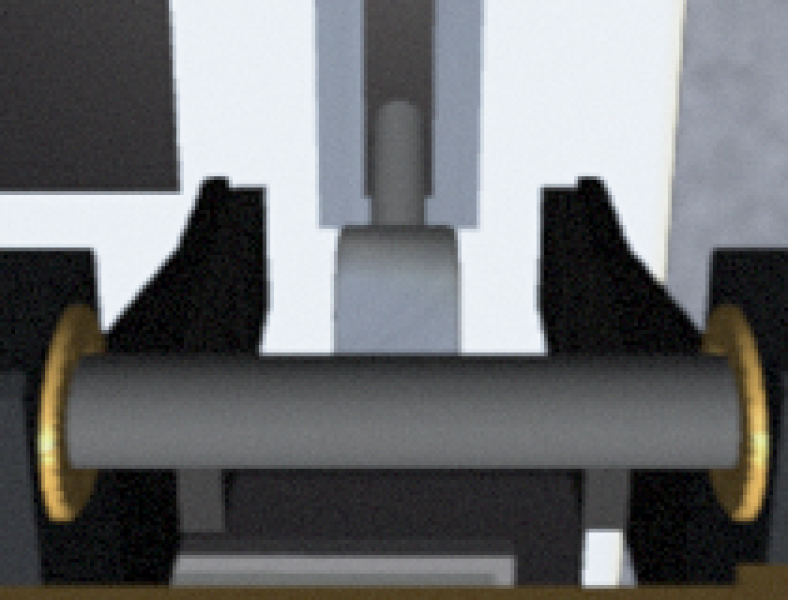

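View pics/side2.png

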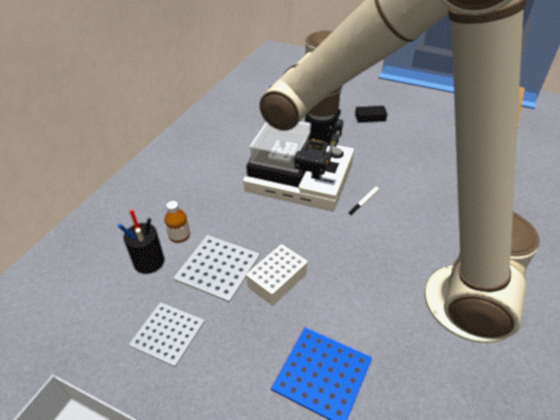

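The head (about px 275,275 in the wrist view) sits centred between the fingers, so I'll close on it.

{"api": "play_rows", "payload": {"plan": [[[0.2, 0, 0, 0, 0, 0], [0.2, 0, 0, 0, 0, 0], [0.2, 0, 0, 0, 0, 0], [0.2, 0, 0, 0, 0, 0], [0.2, 0, 0, 0, 0, 0]]], "hand": 0}}

```text
time_s: 3.92
tcp_pos: [0.436, -0.1745, 0.0879]
ee_rot: [[0.0, -0.099, 0.995], [-0.0, 0.995, 0.099], [-1.0, -0.001, 0.0]]
wrist_force: [0.2, -3.0, 0.8]
gripper_width: 0.177
```

{"api": "play_rows", "payload": {"plan": [[[-0.4, 0, 0.12, 0, 0, 0], [-0.8, 0, 0.25, 0, 0, 0], [-1.2, 0, 0.37, 0, 0, 0], [-1.2, 0, 0.37, 0, 0, 0], [-1.2, 0, 0.37, 0, 0, 0]]]}}

```text
time_s: 4.55
tcp_pos: [0.4389, -0.174, 0.0991]
ee_rot: [[-0.001, -0.099, 0.995], [-0.0, 0.995, 0.099], [-1.0, 0.0, -0.001]]
wrist_force: [0.5, -5.1, -6.4]
gripper_width: 0.181
```

{"api": "play_rows", "payload": {"plan": [[[-0.23, 0, -0.95, 0, 0, 0], [-0.35, 0, -1.93, 0, 0, 0], [-0.35, 0, -2.91, 0, 0, 0], [-0.23, 0, -3.89, 0, 0, 0], [0.02, 0, -4.92, 0, 0, 0]]]}}

```text
time_s: 5.18
tcp_pos: [0.3941, -0.1787, 0.1005]
ee_rot: [[0.009, -0.099, 0.995], [-0.001, 0.995, 0.099], [-1.0, -0.001, 0.009]]
wrist_force: [5.8, -3.4, -4.9]
gripper_width: 0.179
```

{"api": "play_rows", "payload": {"plan": [[[0, 0, 0, 0, 0, 0], [0, 0, 0, 0, 0, 0]]]}}

```text
time_s: 5.42
tcp_pos: [0.3928, -0.1787, 0.1001]
ee_rot: [[0.005, -0.099, 0.995], [-0.0, 0.995, 0.099], [-1.0, -0.001, 0.005]]
wrist_force: [3.6, -3.4, -5.4]
gripper_width: 0.179
```

```bash
python3 - <<'E'
from h import *
s=r.sense();q=s['tcp_pos']-H0;print(s['time_s'],hx@q,hy@q,q[2]+.019,s['wrist_force'],s['gripper_width'])
E
```

```text
5.425 -0.11286813065957751 0.05927270864177894 0.11911366290877777 [ 3.61624944 -3.41900382 -5.40821719] 0.17940867353970347
```

{"api": "play_rows", "payload": {"plan": [[[0.4, 0, 0.1, 0, 0, 0], [0.8, 0, 0.2, 0, 0, 0], [1.1, 0, 0.3, 0, 0, 0], [1.1, 0, 0.3, 0, 0, 0]]]}}

```text
time_s: 5.92
tcp_pos: [0.3956, -0.1786, 0.0902]
ee_rot: [[0.004, -0.1, 0.995], [-0.001, 0.995, 0.1], [-1.0, -0.001, 0.004]]
wrist_force: [0.4, -2.2, 8.0]
gripper_width: 0.185
```

{"api": "play_rows", "payload": {"plan": [[[0, 0, 0, 0, 0, 0], [0, 0, 0, 0, 0, 0], [0, 0, 0, 0, 0, 0]]], "hand": 0.45}}

```text
time_s: 6.3
tcp_pos: [0.3929, -0.1781, 0.0881]
ee_rot: [[-0.001, -0.099, 0.995], [0.0, 0.995, 0.099], [-1.0, 0.001, -0.001]]
wrist_force: [0.1, 0.1, -0.3]
gripper_width: 0.411
```

{"api": "play_rows", "payload": {"plan": [[[-3, 0, 0, 0, 0, 0], [-8, 0, 0, 0, 0, 0], [-12, 0, 0, 0, 0, 0], [-12, 0, 0, 0, 0, 0]]], "hand": 0.45}}

```text
time_s: 6.8
tcp_pos: [0.3953, -0.1785, 0.2114]
ee_rot: [[0.007, -0.099, 0.995], [-0.001, 0.995, 0.099], [-1.0, -0.001, 0.007]]
wrist_force: [0.2, -0.4, -1.3]
gripper_width: 0.447
```

```bash
python3 - <<'E'
from h import *
s=r.sense();print(s['tcp_pos'])
C=cal('wrist'); p,d=r.capture('wrist'); cv2.imwrite('pics/w3.png',p); T=cal('top')
print([w2px(C,H(-90-69.99*np.sin(.3),60,40+k*np.cos(.3))) for k in(70,82)])
print(go(H(-90,-60,130),RB))
E
```

```text
[ 0.39527846 -0.17853083  0.21140745]
[(np.float64(277.79056556320853), np.float64(207.4854762378799)), (np.float64(277.8050276021601), np.float64(211.64179957640127))]
[ 7.9320e+00 -1.1975e+01  2.1480e+00  7.0000e-03  1.4000e-02 -1.0000e-03]
```

View pics/w3.png

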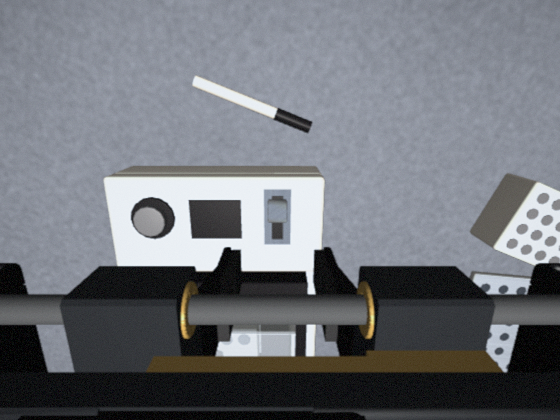

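The toggle now leans forward (head at px 278,210, predicted 278,207). Next I'll shut the fingers and go over the button.

{"api": "play_rows", "payload": {"plan": [[[0, -4, 1, 0, 0, 0], [0, -8, 2.1, 0, 0, 0], [2, -12, 2.1, 0, 0, 0], [7, -12, 2.1, 0, 0, 0], [9.5, -12, 2.1, 0, 0, 0]]], "hand": 0}}

```text
time_s: 7.48
tcp_pos: [0.4233, -0.2951, 0.1089]
ee_rot: [[-0.008, -0.097, 0.995], [0.003, 0.995, 0.097], [-1.0, 0.004, -0.007]]
wrist_force: [1.9, -0.8, 1.2]
gripper_width: 0.023
```

{"api": "play_rows", "payload": {"plan": [[[0, 0, 0, 0, 0, 0], [0, 0, 0, 0, 0, 0]]]}}

```text
time_s: 7.72
tcp_pos: [0.4266, -0.2958, 0.1138]
ee_rot: [[0.0, -0.099, 0.995], [-0.0, 0.995, 0.099], [-1.0, -0.0, -0.0]]
wrist_force: [-0.9, -0.6, 0.4]
gripper_width: 0.005
```

```bash
python3 - <<'E'
from h import *
s=r.sense();print(s['time_s'],s['tcp_pos'],s['wrist_force'],s['gripper_width'],go(H(-90,-60,84),RB))
C=cal('wrist'); p,d=r.capture('wrist'); cv2.imwrite('pics/w4.png',p[100:400])
p,d=r.capture('side'); cv2.imwrite('pics/s4.png',cv2.resize(p[110:220,235:375],(763,600),interpolation=3))
E
```

```text
7.725 [ 0.42661924 -0.29580362  0.11375999] [-0.92801746 -0.58415559  0.44824884] 0.00509981834524707 [ 2.976e+00  5.600e-02  6.200e-02  1.000e-02 -0.000e+00  2.000e-03]
```

View pics/w4.png

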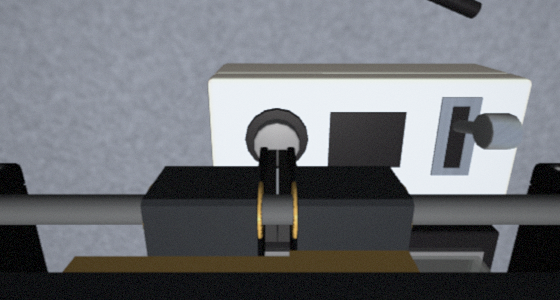

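View pics/s4.png

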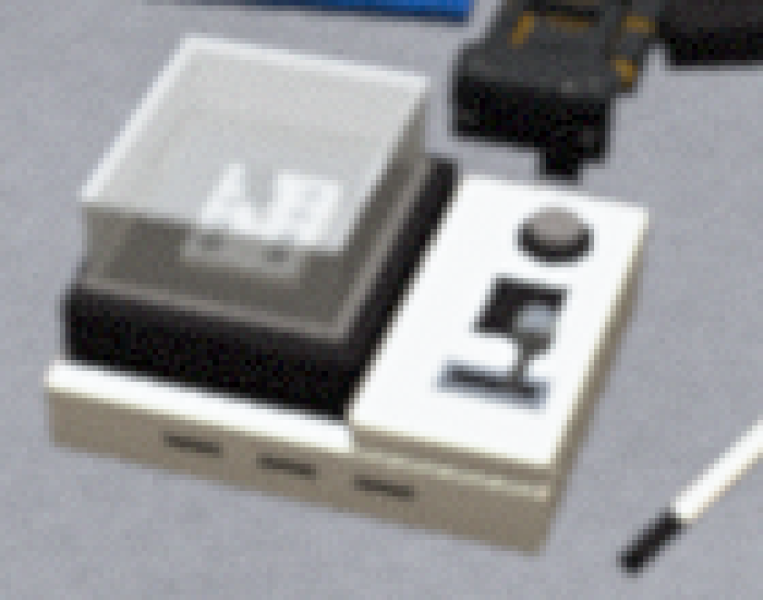

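{"api": "play_rows", "payload": {"plan": [[[1.8, 0, 0, 0, 0, 0], [2.9, 0, 0, 0, 0, 0], [3.3, 0, 0, 0, 0, 0], [3.6, 0, 0, 0, 0, 0], [3.6, 0, 0, 0, 0, 0]]]}}

```text
time_s: 8.45
tcp_pos: [0.4266, -0.2957, 0.0784]
ee_rot: [[0.001, -0.099, 0.995], [-0.0, 0.995, 0.099], [-1.0, -0.0, 0.001]]
wrist_force: [-1.6, 2.1, 5.0]
gripper_width: 0.01
```

```bash
python3 - <<'E'
from h import *
T=cal('side')
print([[ (np.array(w2px(T,H(-90-k*np.sin(.3),60,40+k*np.cos(.3))))+.4-[235,110])*5.45 ] for k in(70,84)])
p,d=r.capture('side'); cv2.imwrite('pics/s5.png',cv2.resize(p[90:220,235:375],(646,600),interpolation=3))
E
```

```text
[[array([537.84559407, 336.74152959])], [array([548.38145575, 316.27559862])]]
```

View pics/s5.png

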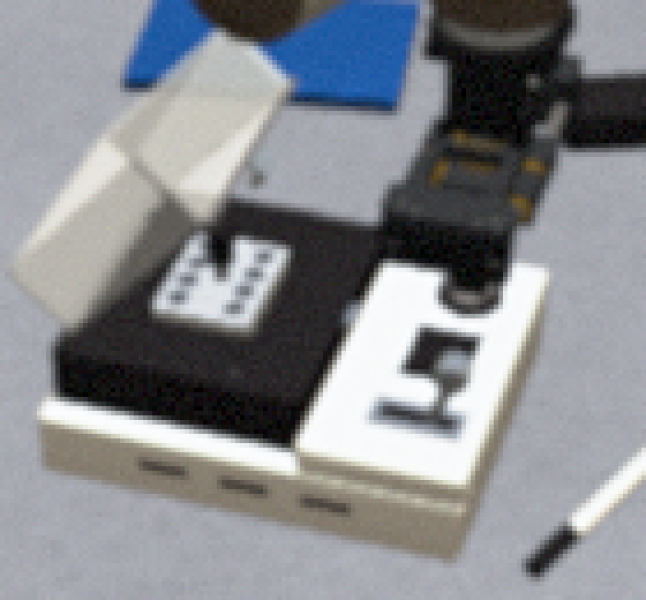

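```bash
python3 - <<'E'
from h import *
p,d=r.capture('side'); np.savez('s6.npz',p=p,d=d); cv2.imwrite('pics/s6.png',cv2.resize(p[150:200,305:365],(720,600),interpolation=3))
T=cal('side')
for a,k in((.3,70),(.3,74),(.3,84),(.25,74),(.2,74),(0.2,84)): print(a,k,(np.array(w2px(T,H(-90-k*np.sin(a),60,40+k*np.cos(a))))+.46-[305,150])*12)
print(r.sense()['time_s'])
E
```

```text
0.3 70 [344.9671796  262.16923945]
0.3 74 [351.553344   249.37560282]
0.3 84 [368.16540715 217.10663917]
0.25 74 [335.68190978 242.37687507]
0.2 74 [319.55481235 235.99275454]
0.2 84 [331.60473081 201.83831465]
8.55
```

View pics/s6.png

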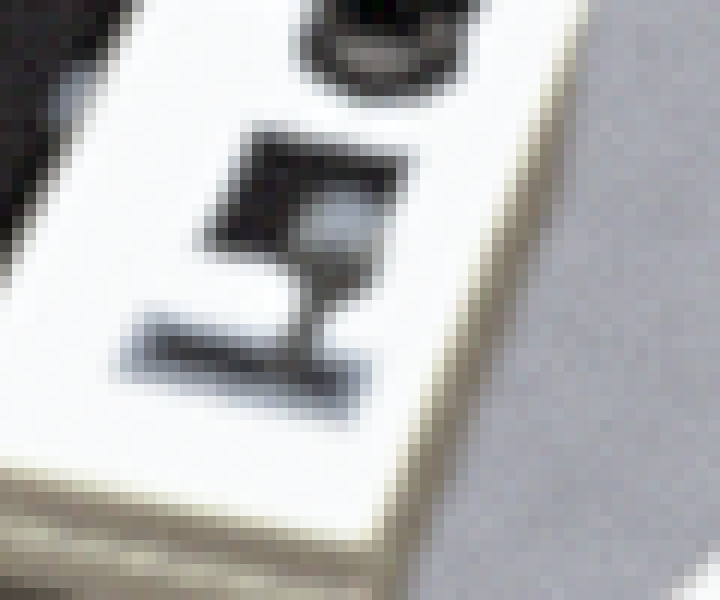

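The lid has been let go. I'm not sure the bat is fully home, so I'll back off and look at it closely.

{"api": "play_rows", "payload": {"plan": [[[-3, 0, 0, 0, 0, 0], [-8, 3, -2, 0, 0, 0], [-13, 8, -4, 0, 0, 0], [-13, 11.5, -5.5, 0, 0, 0], [-13, 11.5, -5.5, 0, 0, 0]]]}}

```text
time_s: 9.18
tcp_pos: [0.3593, -0.1852, 0.2089]
ee_rot: [[0.004, -0.102, 0.995], [0.0, 0.995, 0.102], [-1.0, -0.0, 0.004]]
wrist_force: [1.3, -0.2, -0.3]
gripper_width: 0.002
```

{"api": "play_rows", "payload": {"plan": [[[0, 0, 0, 0, 0, 0], [0, 0, 0, 0, 0, 0]]]}}

```text
time_s: 9.43
tcp_pos: [0.3605, -0.1872, 0.207]
ee_rot: [[-0.001, -0.098, 0.995], [-0.0, 0.995, 0.098], [-1.0, 0.0, -0.001]]
wrist_force: [0.2, -1.3, -0.3]
gripper_width: 0.001
```

```bash
python3 - <<'E'
from h import *
s=r.sense();print(s['time_s'],s['tcp_pos'])
C=cal('wrist'); p,d=r.capture('wrist'); cv2.imwrite('pics/w7.png',p)
for k in(70,84):
    u,v=w2px(C,H(-90-k*np.sin(.3),60,40+k*np.cos(.3))); print(k,u,v)
# points in world over head region -> heater frame heights
u,v=int(u),int(v); cv2.imwrite('pics/w7c.png',cv2.resize(p[v-40:v+40,u-50:u+50],(750,600),interpolation=3)); print(u-50,v-40)
for vv in range(v-16,v+20,3):
    for uu in (u-3,u+2):
        w=px2w(C,uu,vv,d[vv,uu])-H0; print(uu,vv,np.round([hx@w*1e3,hy@w*1e3,w[2]*1e3],1),end=' ')
    print()
p,d=r.capture('top'); cv2.imwrite('pics/t7.png',cv2.resize(p[90:260,305:475],(600,600),interpolation=3))
E
```

```text
9.425 [ 0.36053382 -0.18723132  0.20701323]
70 283.6796923770397 248.98697886192167
84 284.0293366599764 250.9867996280965
234 210
281 234 [-110.6   58.1   71.1] 286 234 [-111.2   62.9   72.7] 
281 237 [-107.9   58.1   72.1] 286 237 [-107.8   63.    71.9] 
281 240 [-104.3   58.1   71. ] 286 240 [-104.7   63.    72. ] 
281 243 [-118.    57.6  110.9] 286 243 [-117.7   61.9  110.3] 
281 246 [-116.1   57.6  112.8] 286 246 [-115.8   61.8  112.1] 
281 249 [-227.1   54.1  369.5] 286 249 [-114.6   61.7  115.7] 
281 252 [-155.6   56.3  212.1] 286 252 [-154.7   58.9  210. ] 
281 255 [-154.9   56.2  214.2] 286 255 [-155.1   58.8  214.7] 
281 258 [-154.8   56.2  217.5] 286 258 [-154.8   58.7  217.6] 
281 261 [-155.4   56.1  222.2] 286 261 [-155.    58.6  221.4] 
281 264 [-155.1   56.1  224.9] 286 264 [-154.9   58.5  224.5] 
281 267 [-154.8   56.1  227.4] 286 267 [-154.8   58.5  227.5]
```

View pics/w7.png

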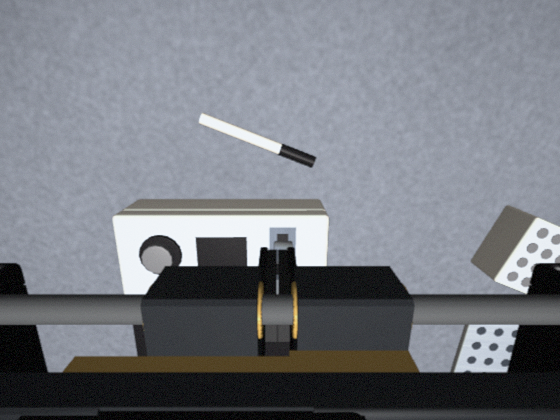

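View pics/w7c.png

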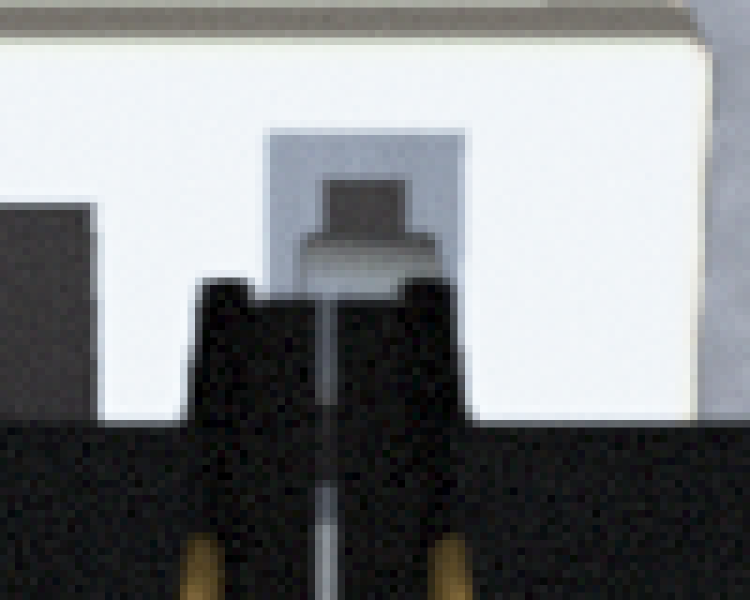

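View pics/t7.png

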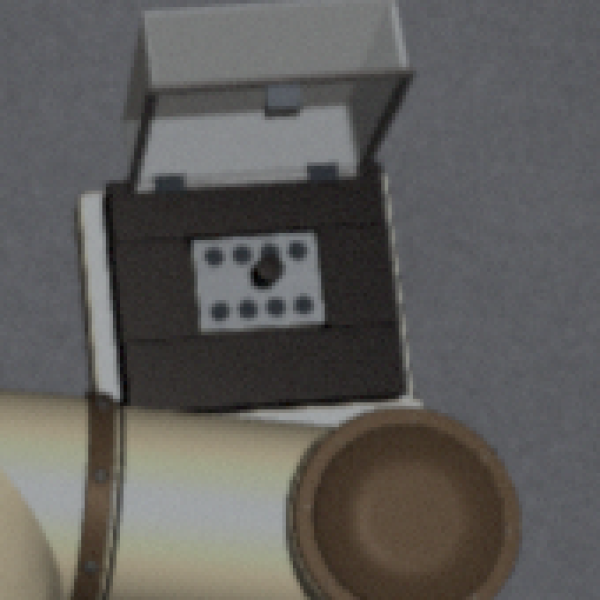

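The lid is open (t7). The head points measured here fit the home position (within about 2 mm). I'll open the fingers for a clearer depth check.

{"api": "play_rows", "payload": {"plan": [[[0, 0, 0, 0, 0, 0], [-3, 0, 0, 0, 0, 0], [-3, 0, 0, 0, 0, 0], [-3, 0, 0, 0, 0, 0]]], "hand": 0.6}}

```text
time_s: 10.02
tcp_pos: [0.3599, -0.1867, 0.2369]
ee_rot: [[-0.001, -0.098, 0.995], [0.001, 0.995, 0.098], [-1.0, 0.001, -0.001]]
wrist_force: [-0.6, -0.2, -0.5]
gripper_width: 0.375
```

```bash
python3 - <<'E'
from h import *
C=cal('wrist'); p,d=r.capture('wrist'); 
u,v=map(int,w2px(C,H(-111,60,107))); cv2.imwrite('pics/w8c.png',cv2.resize(p[v-40:v+40,u-50:u+50],(750,600),interpolation=3)); print(u,v,u-50,v-40)
from scipy.optimize import least_squares
W=[]
for vv in range(v-20,v+20):
    for uu in range(u-5,u+6):
        w=px2w(C,uu,vv,d[vv,uu])-H0; q=[hx@w*1e3,hy@w*1e3,w[2]*1e3]
        if 95<q[2]<140 and -140<q[0]<-80: W.append(q)
W=np.array(W); print(len(W),W.min(0),W.max(0))
f=lambda c:np.hypot(W[:,0]-c[0],W[:,2]-c[1])-10
s=least_squares(f,[-111,107],loss='soft_l1'); c=s.x; print(c,'rms',np.sqrt(np.mean(f(c)**2)),'len',np.hypot(c[0]+90,c[1]-40),'ang',np.arctan2(-c[0]-90,c[1]-40))
w=px2w(C,u-40,v,d[v,u-40]);print('panel z',w)
E
```

```text
282 236 232 196
231 [-118.01780167   54.91441178  106.79164867] [-98.35850056  64.44735876 119.27269272]
[-107.99596134  107.53231776] rms 0.5576150140444636 len 69.8889731380798 ang 0.2604274088703813
panel z [ 0.41256595 -0.21877537  0.07084065]
```

View pics/w8c.png

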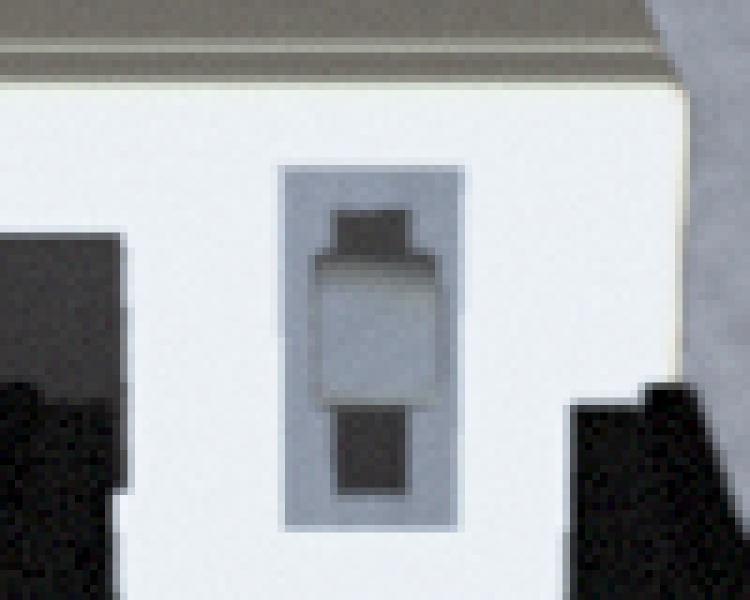

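The toggle is home (length 69.9 mm, flip about 0.56 rad). Now for the block.

```bash
python3 - <<'E'
from h import *
print(go(H(50,0,200),RB))
E
```

```text
[ 3.6340e+00 -5.4800e+00  1.9657e+01  5.0000e-03 -9.0000e-03 -4.0000e-03]
```

{"api": "play_rows", "payload": {"plan": [[[0, -2, 5, 0, 0, 0], [0, -4, 10, 0, 0, 0], [1, -5.5, 15, 0, 0, 0], [2.5, -5.5, 19.6, 0, 0, 0], [2.5, -5.5, 19.6, 0, 0, 0]]], "hand": 0.5}}

```text
time_s: 10.7
tcp_pos: [0.5617, -0.2215, 0.208]
ee_rot: [[-0.006, -0.099, 0.995], [0.001, 0.995, 0.099], [-1.0, 0.002, -0.006]]
wrist_force: [-0.9, -0.5, -0.1]
gripper_width: 0.503
```

{"api": "play_rows", "payload": {"plan": [[[0, 0, 0, 0, 0, 0], [0, 0, 0, 0, 0, 0]]]}}

```text
time_s: 10.95
tcp_pos: [0.5599, -0.2221, 0.2131]
ee_rot: [[0.001, -0.099, 0.995], [-0.0, 0.995, 0.099], [-1.0, -0.0, 0.001]]
wrist_force: [1.0, 0.4, -0.3]
gripper_width: 0.501
```

```bash
python3 - <<'E'
from h import *
s=r.sense();print(s['time_s'],s['tcp_pos'])
C=cal('wrist'); p,d=r.capture('wrist'); cv2.imwrite('pics/w9.png',p)
print([w2px(C,H(50,0,z)) for z in(133,107,95)], go(H(50,0,102),RB))
p,d=r.capture('side'); cv2.imwrite('pics/s9.png',cv2.resize(p[50:220,215:375],(565,600),interpolation=3))
E
```

```text
10.95 [ 0.55990341 -0.2221478   0.21310204]
[(np.float64(277.02081824406145), np.float64(218.75131040941875)), (np.float64(277.0189512550331), np.float64(208.9476460537108)), (np.float64(277.01819653889373), np.float64(204.98458917327167))] [1.1139e+01 3.3000e-02 5.9000e-02 6.0000e-03 7.0000e-03 2.0000e-03]
```

View pics/w9.png

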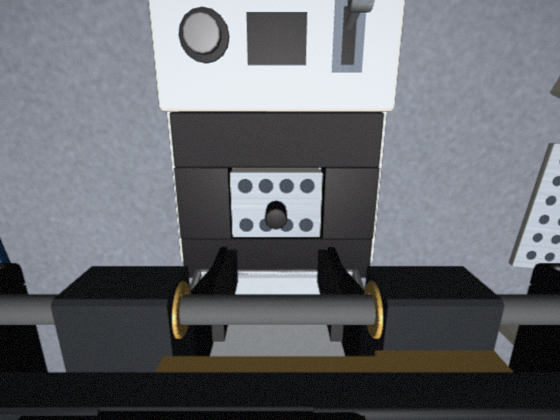

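View pics/s9.png

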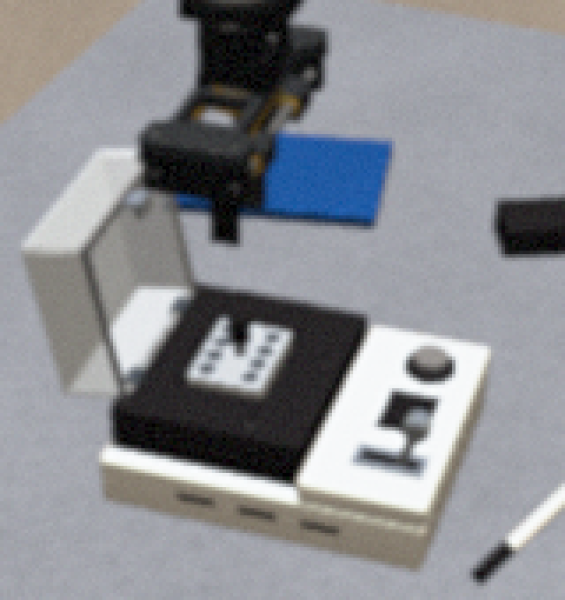

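The knob is at px (276,218), as predicted (277,219). I'll descend and pinch it.

{"api": "play_rows", "payload": {"plan": [[[4, 0, 0, 0, 0, 0], [7, 0, 0, 0, 0, 0], [9.5, 0, 0, 0, 0, 0], [11, 0, 0, 0, 0, 0], [11, 0, 0, 0, 0, 0]]]}}

```text
time_s: 11.68
tcp_pos: [0.5601, -0.2221, 0.1021]
ee_rot: [[-0.001, -0.099, 0.995], [0.0, 0.995, 0.099], [-1.0, 0.0, -0.001]]
wrist_force: [-0.2, -0.2, 0.5]
gripper_width: 0.503
```

{"api": "play_rows", "payload": {"plan": [[[0, 0, 0, 0, 0, 0], [0, 0, 0, 0, 0, 0], [0, 0, 0, 0, 0, 0], [0, 0, 0, 0, 0, 0], [0, 0, 0, 0, 0, 0]]], "hand": 0}}

```text
time_s: 12.3
tcp_pos: [0.5611, -0.2224, 0.1032]
ee_rot: [[0.001, -0.099, 0.995], [-0.001, 0.995, 0.099], [-1.0, -0.001, 0.001]]
wrist_force: [-0.2, -2.0, 2.5]
gripper_width: 0.195
```

{"api": "play_rows", "payload": {"plan": [[[-1, 0, 0, 0, 0, 0], [-2.5, 0, 0, 0, 0, 0], [-4.5, 0, 0, 0, 0, 0], [-6.5, 0, 0, 0, 0, 0], [-8, 0, 0, 0, 0, 0]]]}}

```text
time_s: 12.92
tcp_pos: [0.5607, -0.2219, 0.1837]
ee_rot: [[0.001, -0.099, 0.995], [0.0, 0.995, 0.099], [-1.0, 0.0, 0.001]]
wrist_force: [-0.3, -0.3, -4.9]
gripper_width: 0.192
```

{"api": "play_rows", "payload": {"plan": [[[-1, 0, 0, 0, 0, 0], [-2, 0, 0, 0, 0, 0], [-2, 0, 0, 0, 0, 0]]]}}

```text
time_s: 13.3
tcp_pos: [0.561, -0.2221, 0.2031]
ee_rot: [[0.001, -0.099, 0.995], [-0.0, 0.995, 0.099], [-1.0, -0.0, 0.001]]
wrist_force: [-0.4, 0.5, -4.4]
gripper_width: 0.195
```

```bash
python3 - <<'E'
from h import *
s=r.sense();print(s['time_s'],s['tcp_pos'],s['wrist_force'],s['moment'],s['gripper_width'],s['joints'])
C=cal('wrist'); p,d=r.capture('wrist'); cv2.imwrite('pics/w10.png',p)
print(go([.560,.150,s['tcp_pos'][2]],RB))
p,d=r.capture('side'); cv2.imwrite('pics/s10.png',cv2.resize(p[50:220,215:375],(565,600),interpolation=3))
E
```

```text
13.3 [ 0.56103844 -0.22211712  0.2031304 ] [-0.37209373  0.50550163 -4.35840796] [ 0.02470252 -0.1744807  -0.01886598] 0.19497220346709457 [-6.23874191e+00  2.07036391e+01 -4.47398052e+00  6.77220369e-03
 -6.47461182e+01 -7.80850865e+01]
[-6.4000e-02  3.7019e+01  3.6100e+00  7.0000e-03  0.0000e+00 -2.0000e-03]
```

View pics/w10.png

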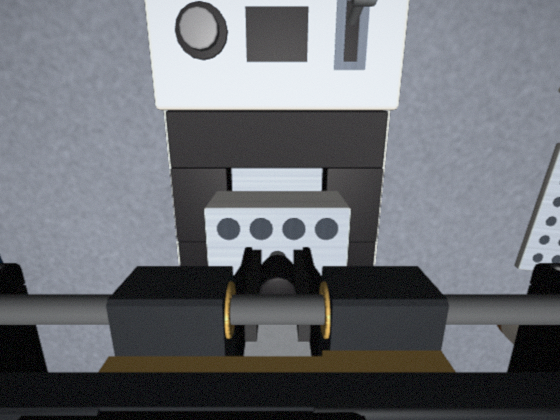

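View pics/s10.png

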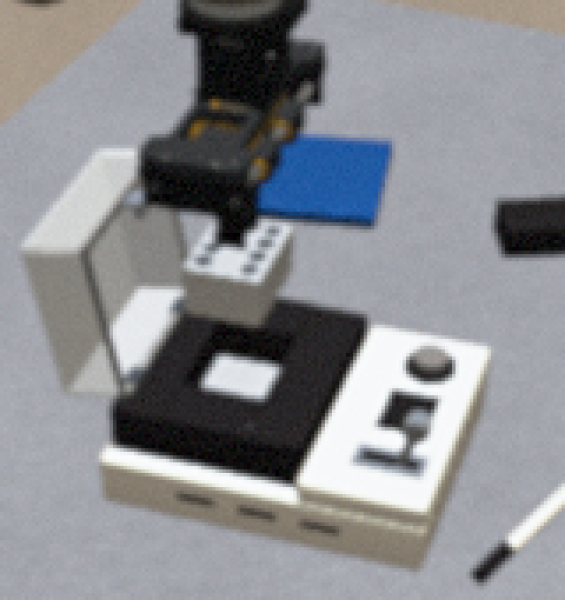

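{"api": "play_rows", "payload": {"plan": [[[0, 2, 0.2, 0, 0, 0], [0, 6, 0.6, 0, 0, 0], [0, 11, 1.1, 0, 0, 0], [0, 16, 1.6, 0, 0, 0], [0, 21, 2.1, 0, 0, 0]]]}}

```text
time_s: 14.02
tcp_pos: [0.5601, -0.0087, 0.2021]
ee_rot: [[-0.001, -0.099, 0.995], [0.0, 0.995, 0.099], [-1.0, 0.0, -0.001]]
wrist_force: [0.6, 0.6, -4.6]
gripper_width: 0.194
```

{"api": "play_rows", "payload": {"plan": [[[0, 5, 0.5, 0, 0, 0], [0, 9, 0.9, 0, 0, 0], [0, 13, 1.2, 0, 0, 0], [0, 15.5, 1.5, 0, 0, 0], [0, 16, 1.5, 0, 0, 0]]]}}

```text
time_s: 14.65
tcp_pos: [0.5592, 0.1519, 0.2019]
ee_rot: [[-0.001, -0.102, 0.995], [-0.0, 0.995, 0.102], [-1.0, -0.0, -0.001]]
wrist_force: [0.1, -0.5, -4.9]
gripper_width: 0.196
```

{"api": "play_rows", "payload": {"plan": [[[0, 0, 0, 0, 0, 0], [0, 0, 0, 0, 0, 0]]]}}

```text
time_s: 14.9
tcp_pos: [0.5596, 0.149, 0.2024]
ee_rot: [[-0.001, -0.098, 0.995], [-0.0, 0.995, 0.098], [-1.0, -0.0, -0.001]]
wrist_force: [0.6, -0.6, -4.3]
gripper_width: 0.192
```

```bash
python3 - <<'E'
from h import *
s=r.sense();print(s['time_s'],s['tcp_pos'],s['wrist_force'],s['gripper_width'])
C=cal('wrist'); p,d=r.capture('wrist'); cv2.imwrite('pics/w11.png',p)
print(go([.560,.150,.059],RB))
p,d=r.capture('side'); cv2.imwrite('pics/s11.png',cv2.resize(p[150:330,90:330],(800,600),interpolation=3))
E
```

```text
14.9 [0.55963367 0.14899229 0.20235144] [ 0.62473847 -0.58678094 -4.34525364] 0.19207409472328257
[ 1.4342e+01  1.1200e-01  4.2000e-02  1.0000e-03 -2.0000e-03  1.0000e-03]
```

View pics/w11.png

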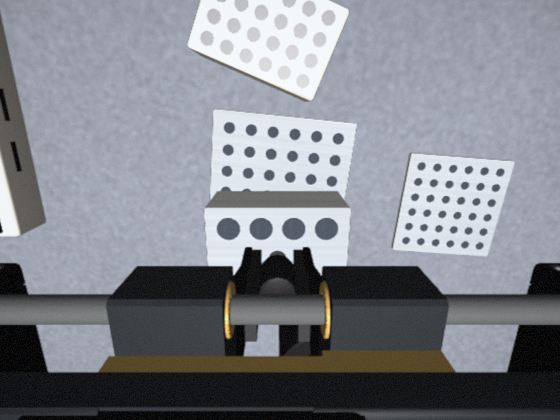

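View pics/s11.png

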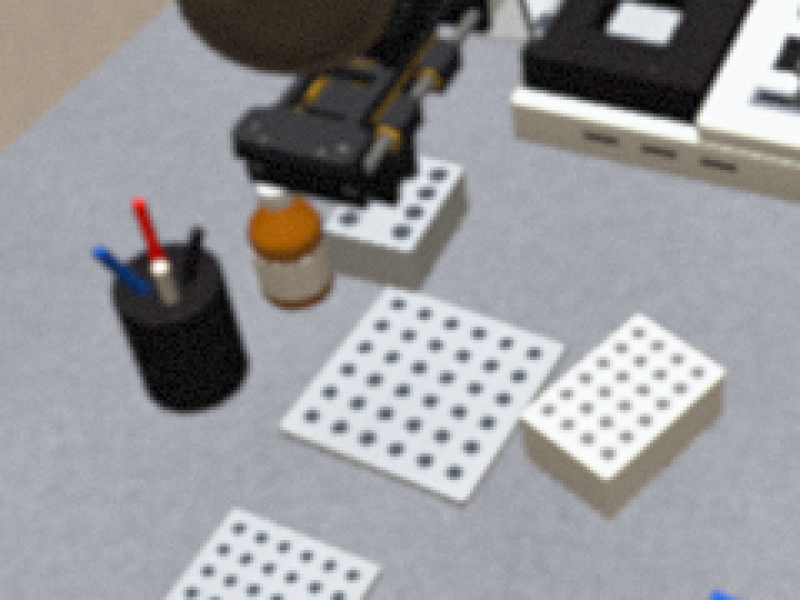

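The block is upright over the chosen plate, its near rows of holes visible at (280,155). The grasp is unchanged, so I'll lower it and slow down near the end.

{"api": "play_rows", "payload": {"plan": [[[2, 0.1, 0, 0, 0, 0], [5, 0.1, 0, 0, 0, 0], [8, 0.1, 0, 0, 0, 0], [10.5, 0.1, 0, 0, 0, 0], [12, 0.1, 0, 0, 0, 0]]]}}

```text
time_s: 15.62
tcp_pos: [0.5595, 0.1498, 0.0813]
ee_rot: [[-0.002, -0.098, 0.995], [-0.001, 0.995, 0.098], [-1.0, -0.001, -0.002]]
wrist_force: [-0.1, -0.6, -4.0]
gripper_width: 0.194
```

{"api": "play_rows", "payload": {"plan": [[[0.5, 0, 0, 0, 0, 0], [1, 0, 0, 0, 0, 0], [1.4, 0, 0, 0, 0, 0], [1.7, 0, 0, 0, 0, 0], [1.9, 0, 0, 0, 0, 0]]]}}

```text
time_s: 16.25
tcp_pos: [0.5599, 0.1508, 0.0636]
ee_rot: [[0.0, -0.099, 0.995], [0.0, 0.995, 0.099], [-1.0, 0.0, 0.0]]
wrist_force: [0.3, 0.1, -4.3]
gripper_width: 0.195
```

{"api": "play_rows", "payload": {"plan": [[[0.1, 0, 0, 0, 0, 0], [0.2, 0, 0, 0, 0, 0], [0.3, 0, 0, 0, 0, 0]]]}}

```text
time_s: 16.62
tcp_pos: [0.5599, 0.1507, 0.0605]
ee_rot: [[0.0, -0.099, 0.995], [0.0, 0.995, 0.099], [-1.0, 0.0, 0.0]]
wrist_force: [0.6, 0.9, -3.8]
gripper_width: 0.19
```

{"api": "play_rows", "payload": {"plan": [[[0.1, 0, 0, 0, 0, 0], [0.2, 0, 0, 0, 0, 0], [0.2, 0, 0, 0, 0, 0]]]}}

```text
time_s: 17.0
tcp_pos: [0.5598, 0.1506, 0.0584]
ee_rot: [[-0.0, -0.099, 0.995], [-0.0, 0.995, 0.099], [-1.0, -0.0, -0.0]]
wrist_force: [-0.1, -1.2, -4.0]
gripper_width: 0.192
```

{"api": "play_rows", "payload": {"plan": [[[0.1, 0, 0, 0, 0, 0], [0.1, 0, 0, 0, 0, 0]]]}}

```text
time_s: 17.25
tcp_pos: [0.5599, 0.1507, 0.0582]
ee_rot: [[0.0, -0.099, 0.995], [-0.0, 0.995, 0.099], [-1.0, -0.0, 0.0]]
wrist_force: [-2.7, -0.3, 1.8]
gripper_width: 0.192
```

Contact: the force went from -4.3 to +1.8 N. I'll release and retreat straight up.

{"api": "play_rows", "payload": {"plan": [[[0, 0, 0, 0, 0, 0], [0, 0, 0, 0, 0, 0], [0, 0, 0, 0, 0, 0], [0, 0, 0, 0, 0, 0]]], "hand": 0.5}}

```text
time_s: 17.75
tcp_pos: [0.56, 0.1508, 0.0575]
ee_rot: [[0.0, -0.099, 0.995], [0.0, 0.995, 0.099], [-1.0, 0.0, 0.0]]
wrist_force: [-0.6, 0.7, -0.3]
gripper_width: 0.484
```

{"api": "play_rows", "payload": {"plan": [[[-2, 0, 0, 0, 0, 0], [-5, 0, 0, 0, 0, 0], [-9, 0, 0, 0, 0, 0], [-13, 0, 0, 0, 0, 0], [-16, 0, 0, 0, 0, 0]]]}}

```text
time_s: 18.38
tcp_pos: [0.5602, 0.1508, 0.2195]
ee_rot: [[0.002, -0.099, 0.995], [0.001, 0.995, 0.099], [-1.0, 0.001, 0.002]]
wrist_force: [0.7, 0.8, 0.2]
gripper_width: 0.501
```

{"api": "play_rows", "payload": {"plan": [[[0, 0, -10, 0, 0, 0], [0, 0, -10, 0, 0, 0], [0, 0, -10, 0, 0, 0], [0, 0, -10, 0, 0, 0]]]}}

```text
time_s: 18.88
tcp_pos: [0.461, 0.1411, 0.2179]
ee_rot: [[0.001, -0.099, 0.995], [0.001, 0.995, 0.099], [-1.0, 0.0, 0.001]]
wrist_force: [-0.0, 0.2, 0.4]
gripper_width: 0.5
```

```bash
python3 - <<'E'
from h import *
s=r.sense();print(s['time_s'],s['tcp_pos'],s['wrist_force'],s['gripper_width'])
C=cal('wrist'); p,d=r.capture('wrist'); cv2.imwrite('pics/w12.png',p); np.savez('w12.npz',d=d)
Tc=cal('top'); p,d=r.capture('top'); cv2.imwrite('pics/t12.png',p); np.savez('t12.npz',d=d)
p,d=r.capture('side'); cv2.imwrite('pics/s12.png',p)
print('top px blk top',w2px(Tc,[.56,.15,.05]),w2px(Tc,[.56,.15,.088]),'wrist',w2px(C,[.56,.15,.088]))
E
```

```text
18.875 [0.46096061 0.14111926 0.21794956] [-0.02916687  0.18790033  0.39981932] 0.4996598562785236
top px blk top (np.float64(216.14019471590268), np.float64(170.18574313181358)) (np.float64(213.9307387051686), np.float64(166.3963024464706)) wrist (np.float64(275.69745342194483), np.float64(295.1079278215094))
```

View pics/w12.png

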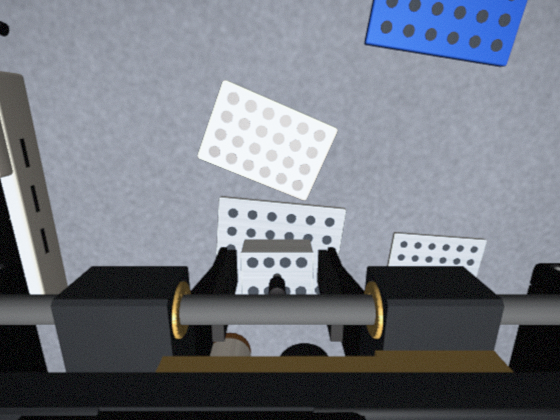

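View pics/t12.png

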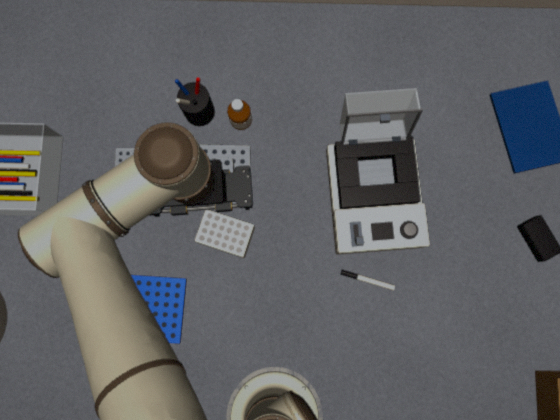

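View pics/s12.png

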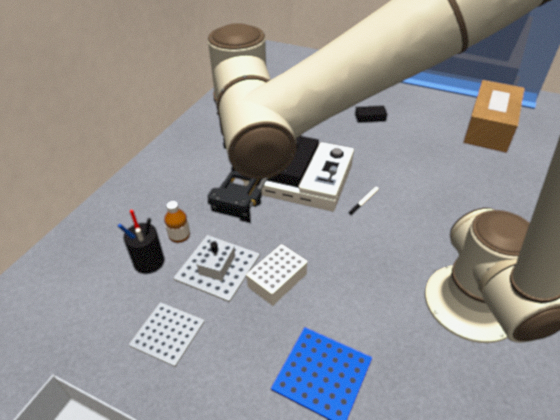

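```bash
python3 - <<'E'
from h import *
C=cal('side'); p,d=r.capture('side'); print('pred knob top',w2px(C,[.56,.15,.088]),'blk top corners',[np.round(w2px(C,np.array([.56,.15,.05])+hx*a+hy*b)) for a,b in((.03,.04),(.03,-.04),(-.03,-.04),(-.03,.04))])
cv2.imwrite('pics/s13.png',cv2.resize(p[225:300,165:265],(800,600),interpolation=3))
E
```

```text
pred knob top (np.float64(212.88776336854318), np.float64(242.98339594835127)) blk top corners [array([195., 263.]), array([211., 239.]), array([234., 245.]), array([219., 270.])]
```

View pics/s13.png

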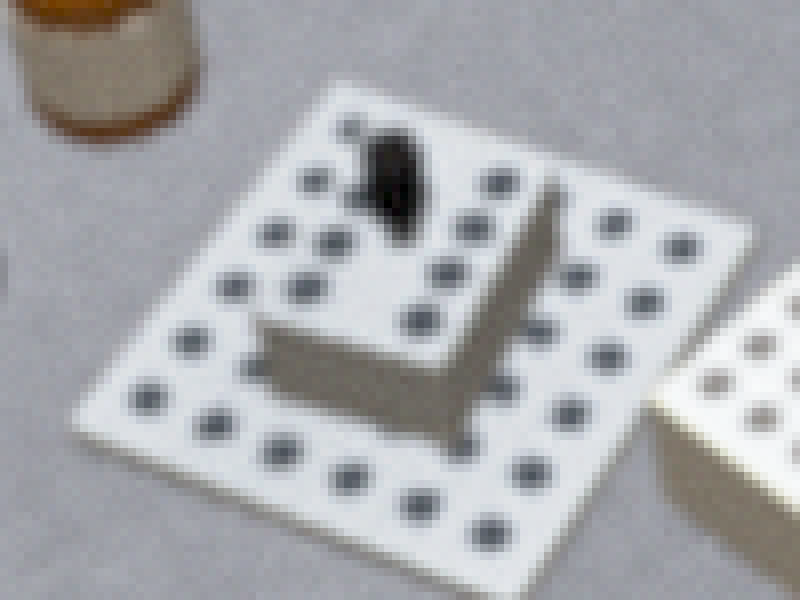

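The block's top corners are seen at (196,264), (221,271) and (234,248), against predicted (195,263), (219,270) and (234,245). It is upright and central, so I'm handing in.

```bash
python3 -c "
from station import r
print(r.finish_job())"
```

```text
the job is handed in; nothing more can be done
None
```

I finished the task and handed it in at about 19 s of the 64 s; the interface reported no verdict.

I pulled the toggle out and flipped it to the front, pressed the release button so the lid sprang open, then carried the block by its knob to the middle of the large grey plate.

**Last checks**
- **Toggle:** the wrist depth fit gave a bat length of 69.9 mm, which is home. The flip angle came out at about 0.56 rad, a little short of the 0.6 stop but over the 0.5 needed. An earlier, coarse reading from the side picture suggested the bat might be a few mm out. The depth fit and the released lid disagreed with that.
- **Lid:** it stands open past upright in the top view.
- **Block:** it is upright, its top corners in the side view within about 3 px of where a block at the plate's middle would appear. The set-down was gentle, with the wrist force going from about -4 to +2 N at contact.
- **Other things on the bench:** the bottle, pen cup, tube box and marker look unmoved, and the gripper is clear of everything.

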